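Third hand at the gauge-case bench: clear the jig, then press the rack to its end board

ROBOT

A 6-joint arm with a two-finger parallel gripper is mounted at the origin on the work surface. World frame = base frame: x ahead of the robot, y to its left, z up, the work surface at z = 0. Lengths are in m, angles in rad, forces in N, time in s.
With the tool pointing down it reaches from about 0.375 to 0.75 m from the base axis. Payload 9 kg.
Tool frame: the origin (TCP) lies midway between the tips of the shut fingers; the grasp point (between the pads) lies 19 mm behind it; z points along the fingers, y is the line along which they close (so a half turn about z gives the same grasp; the last joint's range is limited). The gripper opens to 85 mm and grips with 20 to 120 N. Pads are 22 mm wide; open, the fingers measure 114 mm over their backs; the gripper's body (76 mm by 85 mm) begins 54 mm behind the grasp point. The pads swing forward as they close: fully open they stand 13 mm farther back than shut.
Start: joints at [0.999, 0.104, 0.097, 1.564, 0, 1.353], TCP at [0.208, 0.563, 0.231] pointing down, gripper open.
Joint ranges: [-2.99, 2.99], [-0.84, 1.86], [-1.1, 1.16], [-1.84, 2.11], [-1.51, 1.56], [-3.14, 3.14]. Speed limits (rad/s): [2.22, 2.22, 2.57, 3.14, 3.14, 3.14].

INTERFACE

Orientations are given as a 3x3 rotation matrix whose columns are the frame's x, y, z axes.
In Python, from rig import get_obs, capture, sign_off, look_for, outline_of, spot_point gives the robot as it stands.
- The arm moves only by the shell command python3 -m creep 'ROWS' [FORCE]. ROWS is a JSON object of lists of equal length, an entry for each row: "jaw": the opening, from 0 (shut) to 1 (fully open); "offset": the shift along the tool's x, y, z normalised to -1 to 1, where 1 is 10 cm, a list of three; "delta_rot": the turn, a rotation vector about the tool's x, y, z normalised to -1 to 1, where 1 is 45 degrees, a list of three. In form: {"jaw": [jaw, ...], "offset": [[x, y, z], ...], "delta_rot": [[rx, ry, rz], ...]}. A call has 1 to 20 rows; each row is the pose to reach, as a shift and turn from the pose commanded when the call began, along the tool's axes at that moment; what a row does not reach only later rows make up. A row lasts 1/8 s, in which the tool goes at most 62.5 mm and 10.7 degrees, less where a joint would pass 70% of its speed; a pose out of reach is approached as far as the arm can. A call with a number of a shift or a turn outside -1 to 1 is refused whole. A call with a gripper value outside its range is refused whole. The fingers move at their own pace and stop on an object; FORCE is the grip in N (left out, the last holds). Time passes only in rows, so rows that repeat a pose let the fingers close. It gives the time, the measured TCP pose, the force, the opening and the grip force at its end, in the units of the state.
- get_obs(): the state, without advancing time (a new reading comes with each control period).
- capture(name): name is "scene" or "top" or "wrist"; returns a dict with "image" (400x640x3 uint8, red, green, blue), "depth" (400x640 float32, m along the optical axis (not along the pixel's ray), 0 where there is no reading), "K" (3x3 intrinsics, pixels), "R" (3x3) and "t" (3): a world point X has camera coordinates R X + t; the wrist camera has in their place "hand_eye" (4x4, takes a point from camera to tool coordinates, whose origin is the TCP and whose axes are the flange's). Camera axes: x right, y down, z forward; pixel columns grow to the right and rows downward; lengths in m; the calibration is good to about 2 mm. The wrist camera is an equidistant fisheye: a pixel r from the principal point sees the ray r / f radians off the axis. A picture is of the moment at which its call begins: read the wrist's pose just before it.
- sign_off(): hands the job in; it is judged then, once.
Trained networks look in a picture, given as the dict that the camera call returned (one of the last four; its "shot" number tells which), for a name from the list of things; names that differ only in an ending like _2 or _b are one class to them, and where a whole thing is asked for, a point or a joint stands for the part that bears it (a point fixed in the world has none). Each returns a list of dicts, best first, with "conf" (0 to 1); they miss things now and then, are a little off and sometimes report something else, mostly with a low value. They report only what shows in the picture. A call takes as long as a camera call.
- look_for(picture, label): "location" ([x, y, z] in m, in the coordinates of the camera as it stood for that picture, good to about 4 mm: the middle of the surface that is visible of it).
- outline_of(picture, label): "mask" (400x640 bool, what is visible of it).
- spot_point(picture, label): "location" ([x, y, z] in m, in the coordinates of the camera as it stood for that picture, good to about 4 mm: a listed point, or the origin of a listed thing).
The state is a dict: "time": time; "joint_pos": joint angles; "qd": joint speeds; "joint_efforts": joint torques, N m; "eef_pos": TCP position; "tool_rot": TCP orientation; "force": force on the tool from outside, world axes, zero at the start; "torque": the same for the moment, N m; "finger_gap": finger opening in m; "grasp_force": force on a finger pad.
Only numpy, scipy, OpenCV 4.12 (cv2) and the standard library are available. Lean on these libraries where they do the work, as an engineer would, in place of code of your own. Each camera call takes 0.05 s, during which the arm holds its last target. There are 200 camera calls.

TASK

First clear the space in front of the jig: put the capped tube in the wooden tray and the folded steel hinge in the round steel dish. Then slide the white rack, flat on the bench, end-on against the middle of the wooden end board on the jig, squarely, and keep pushing with a steady 10 N, without ever driving the sprung board to the end of its travel, so that a colleague can screw the two together; the program finishes while still holding the rack and pushing. Leave the screwdriver, the jar and the carton where they are.

Things in the scene. Friction and masses are not known exactly. Their poses are not given: they have to be found in the camera images.
- jig: Fixed jig on the left: aluminium housing, 110 wide, 48 high, on a steel foot; its two sprung rods carry the end board (stop). Origin on the bench below the middle of the board's front face at rest. x: level, the direction to push the rack (roughly world +y, within 12 degrees; housing at x 70 to 100, foot to 135); y along the board; z up.
- stop: Wooden end board, 90 wide (y), 12 thick, top 48 above the bench, with a steel backing plate. Axes as the jig's; origin on the jig's origin at rest, moving along the jig's x as the board is pushed in. Its front face is the plane x = 0. Spring: no preload, 0.8 N per mm (10 N at 12.5 mm); travel ends at 30 mm.
- rack: White plastic block, 120 long (x) x 50 wide (y) x 40 high, with three upright through holes of 30, 0.17 to 0.35 kg, loose on the bench its near end about 230 in front of the board, turned up to 20 degrees from the pushing direction. Origin at the centre of its underside. Either 50 x 40 end face goes against the board. It can be gripped from above across its 50 width.
- tube: Capped gauge tube standing upright on the bench between rack and board: clear plastic body 24 diameter, 42 high, grey cap 26 diameter on top, 60 high in all, about 40 g. Origin at the centre of its underside, z up along the tube.
- hinge: Folded steel hinge lying flat between rack and board: 50 long (x), 28 wide (y, from -14 to +14, the knuckle at -y), 9 thick, about 50 g. Origin at the middle of its underside, z up.
- tray: Fixed open wooden tray on the right, 150 (x) x 110 (y) x 30 high outside, walls and floor 5 thick. Origin at the centre of its underside. For the tube, standing or lying.
- dish: Fixed round steel dish on the right, 128 diameter at the foot and 140 at the rim, 22 high, walls and floor 3 thick. Origin at the centre of its underside. For the hinge.
- screwdriver: Bystander: a screwdriver, 190 long, lying at the far side. Origin under its middle.
- jar: Bystander: a closed jar, 60 diameter, 75 high, on the left. Origin at the centre of its underside.
- carton: Bystander: a cardboard carton of screws, 70 x 100 x 40 high, at the far side. Origin at the centre of its underside.

How it is judged:
By the outcome, as a careful person would: the job done as asked, in the order asked, and still so for the second after the job is handed in, while the arm keeps its last pose, push and grip.
It also fails if it takes over 70 s, if anything falls off the work surface, if the arm or the gripper's body presses on something with over 40 N, if the wrist force passes 120 N, or if a joint passes its speed limit or range.

## Working session

There is one attempt and no reset: what is moved stays moved. The work goes in short steps, Python scripts to look and compute and a shell command to move; the robot and the scene stay as the last step left them, time stands still between calls to the robot, and variables do not carry over. Pictures are saved under pics/ and viewed, at most 10 in all, crops included, and the job is handed in when it is done.

```bash
mkdir -p pics; ls; cat > h.py <<'E'
import numpy as np, cv2, json
from rig import *
np.set_printoptions(precision=4, suppress=True)
def w(p,c): return c["R"].T@(np.array(p)-c["t"])
def cloud(c,mask):
    v,u=np.nonzero(mask&(c["depth"]>0)); d=c["depth"][v,u]
    P=np.stack([u,v,np.ones_like(u)],0)*d
    P=np.linalg.inv(c["K"])@P
    return (c["R"].T@(P-c["t"][:,None])).T
E
cat > a.py <<'E'
from h import *
o=get_obs(); print({k:o[k] for k in("time","eef_pos","tool_rot","force","finger_gap")})
for n in("top","scene"):
    c=capture(n); cv2.imwrite(f"pics/{n}0.png",c["image"][:,:,::-1])
    print(n,"cam at",-c["R"].T@c["t"])
    for l in("jig","stop","rack","tube","hinge","tray","dish","screwdriver","jar","carton"):
        s=spot_point(c,l); m=outline_of(c,l)
        if s: print(l,s[0]["conf"],w(s[0]["location"],c),end=" ")
        if m:
            P=cloud(c,m[0]["mask"]); z=np.percentile(P[:,2],90)
            Q=P[P[:,2]>z-.008]; r=cv2.minAreaRect((Q[:,:2]*1000).astype(np.float32))
            print("mask",m[0]["conf"],len(P),"top z",z,"rect",np.round(r[0],1),np.round(r[1],1),round(r[2],1))
E
python3 a.py
```

```text
pics
{'time': 0.0, 'eef_pos': array([0.2077, 0.5626, 0.2305]), 'tool_rot': array([[-0.9381,  0.3465, -0.0008],
       [ 0.3465,  0.9381, -0.0012],
       [ 0.0003, -0.0013, -1.    ]]), 'force': array([ 0.5553,  0.9338, -0.2553]), 'finger_gap': 0.0858604180755504}
top cam at [0.442  0.0008 1.2316]
jig 0.69 [ 0.5327  0.2477 -0.0018] mask 0.68 2256 top z 0.048118062154615435 rect [528.8 295.7] [109.9 101.3] 7.1
stop 0.67 [ 0.5366  0.2494 -0.0016] mask 0.88 657 top z 0.048215561520554714 rect [533.4 255.7] [89.1 20.8] 7.1
rack 0.84 [ 0.5942 -0.0449 -0.0009] mask 0.71 887 top z 0.0416563615099256 rect [597.2 -46.6] [118.9  51. ] 80.5
tube 0.37 [ 0.5684  0.1056 -0.0025] mask 0.55 43 top z 0.05225924902646209 rect [560.9  95.2] [ 2.3 14.9] 38.5
hinge 0.74 [ 0.5302  0.2499 -0.0018] mask 0.56 244 top z 0.01132732657881642 rect [551.6 187.8] [28.4 50.1] 40.2
tray 0.65 [ 0.3917 -0.3138 -0.0014] mask 0.59 3151 top z 0.027422896906332848 rect [ 389.8 -311.9] [111.9 149. ] 88.3
dish 0.87 [ 0.5591 -0.3218 -0.0013] mask 0.81 2577 top z 0.017301754653739305 rect [ 558.7 -324.5] [136.9 137. ] 25.1
scr
[... 712 characters left out ...]
0.0005] mask 0.54 120 top z 0.055042197005498415 rect [574.7  96.9] [24.6 14.9] 29.4
hinge 0.66 [0.5489 0.1919 0.0029] tray 0.93 [ 0.3886 -0.3127 -0.0005] mask 0.73 2311 top z 0.029162973007119397 rect [ 389.5 -309.9] [112.4 154.7] 88.4
dish 0.74 [ 0.5569 -0.3225  0.0012] mask 0.81 2065 top z 0.019908328719771405 rect [ 558.7 -322.3] [135.7 140.8] 30.9
screwdriver 0.79 [ 0.7493 -0.1383 -0.0005] mask 0.55 372 top z 0.02675772713053245 rect [ 752.6 -149.2] [ 23.  179.1] 12.7
jar 0.67 [ 0.3111  0.3539 -0.0027] mask 0.68 374 top z 0.07674542938936112 rect [309.4 349.2] [53.6 57.8] 64.9
carton 0.82 [0.7336 0.1884 0.0005] mask 0.56 768 top z 0.04307562904260887 rect [732.6 191.3] [ 70.2 105.8] 9.1
```

View pics/top0.png

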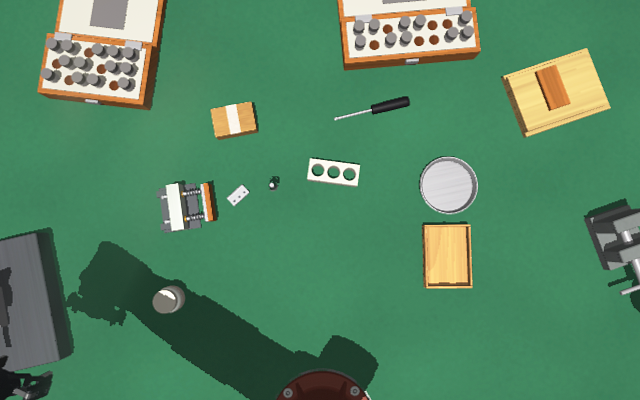

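```bash
cat > c.py <<'E'
from h import *
c=capture("top")
im=c["image"]
# crop rack..jig
def px(p): q=c["K"]@(c["R"]@np.array(p)+c["t"]); return q[:2]/q[2]
a=[px(p) for p in((.45,-.12,0),(.7,.36,0))]; a=np.array(a); lo=a.min(0).astype(int);hi=a.max(0).astype(int)
cr=im[lo[1]:hi[1],lo[0]:hi[0],::-1]; print(lo,hi)
cv2.imwrite("pics/crop0.png",cv2.resize(cr,None,fx=3,fy=3))
for l in("tube","hinge"):
    for m in outline_of(c,l):
        v,u=np.nonzero(m["mask"]); print(l,m["conf"],len(u),u.min(),u.max(),v.min(),v.max())
    for m in look_for(c,l): print(l,m["conf"],w(m["location"],c))
# plane-height map near tube
P=cloud(c,np.ones((400,640),bool))
for (x,y) in((.565,.105),): 
    Q=P[(abs(P[:,0]-x)<.04)&(abs(P[:,1]-y)<.04)&(P[:,2]>.02)]
    print(len(Q),Q.mean(0),Q.min(0),Q.max(0)); r=Q[Q[:,2]>.05]; print(len(r),r.mean(0),r.min(0),r.max(0))
E
python3 c.py
```

```text
[167 136] [365 232]
tube 0.61 35 271 277 183 190
tube 0.5 [0.5667 0.0972 0.0393]
hinge 0.63 209 228 247 185 204
hinge 0.71 [0.5549 0.1879 0.0104]
35 [0.5661 0.0987 0.0403] [0.5575 0.0897 0.0204] [0.5739 0.1079 0.062 ]
6 [0.5628 0.0957 0.0563] [0.5575 0.0897 0.0514] [0.5737 0.1048 0.062 ]
```

The top view shows the tube at (273,184), the hinge at (237,195), the rack at (333,172) and the jig at (187,207), which agrees with the networks. I'll move above the tube and hinge for a close look.

```bash
python3 -m creep '{"jaw":[1,1],"offset":[[-0.5,-0.28,0],[-0.95,-0.54,0]],"delta_rot":[[0,0,0],[0,0,0]]}' 
for i in 1; do :; done
python3 -m creep '{"jaw":[1,1],"offset":[[-0.5,-0.28,0],[-0.95,-0.54,0]],"delta_rot":[[0,0,0],[0,0,0]]}' 
python3 -m creep '{"jaw":[1,1],"offset":[[-0.5,-0.28,0],[-0.95,-0.54,0]],"delta_rot":[[0,0,0],[0,0,0]]}' 
python3 -m creep '{"jaw":[1,1],"offset":[[-0.5,-0.28,0],[-0.95,-0.54,0]],"delta_rot":[[0,0,0],[0,0,0]]}' 
python3 -m creep '{"jaw":[1,1,1,1,1,1],"offset":[[-0.5,-0.28,0],[-0.95,-0.54,0],[-0.95,-0.54,0],[-0.95,-0.54,0],[-0.95,-0.54,0],[-0.95,-0.54,0]],"delta_rot":[[0,0,0.1],[0,0,0.3],[0,0,0.5],[0,0,0.66],[0,0,0.66],[0,0,0.66]]}'
cat >> h.py <<'E'
def wrist():
    o=get_obs(); c=capture("wrist"); c["T"]=(o["tool_rot"],o["eef_pos"]); return c
def ww(p,c):
    q=(c["hand_eye"]@np.append(p,1))[:3]; return c["T"][0]@q+c["T"][1]
def wcloud(c,mask):
    v,u=np.nonzero(mask&(c["depth"]>0)); d=c["depth"][v,u]; K=c["K"]
    a=(u-K[0,2])/K[0,0]; b=(v-K[1,2])/K[1,1]; r=np.hypot(a,b)+1e-9
    ok=r<1.3; a,b,r,d=a[ok],b[ok],r[ok],d[ok]
    s=np.tan(r)/r
    P=np.stack([a*s,b*s,np.ones_like(a)],1)*d[:,None]
    P=P@c["hand_eye"][:3,:3].T+c["hand_eye"][:3,3]
    return P@c["T"][0].T+c["T"][1]
def go(pos,yaw=None):
    "tool offset units to pos (+ delta_rot z units so tool y points at world yaw deg)"
    o=get_obs(); R=o["tool_rot"]; print("off",R.T@(np.array(pos)-o["eef_pos"])/.1,end=" ")
    psi=np.degrees(np.arctan2(R[1,1],R[0,1]))
    if yaw is not None: print("rz",(psi-yaw)/45,end=" ")
    print("psi",psi)
def show(P,l=""):
    z=np.percentile(P[:,2],90); Q=P[abs(P[:,2]-z)<.006]; r=cv2.minAreaRect((Q[:,:2]*1000).astype(np.float32))
    print(l,len(P),"top z %.4f"%z,"rect",np.round(r[0],1),np.round(r[1],1),round(r[2],1),"mean",Q.mean(0))
E
cat > d.py <<'E'
from h import *
import sys
c=wrist(); print("tcp",c["T"][1]); cv2.imwrite("pics/%s.png"%sys.argv[1],c["image"][:,:,::-1])
for l in sys.argv[2:]:
    s=spot_point(c,l)
    for k in s[:2]: print(l,"origin",k["conf"],ww(k["location"],c))
    m=outline_of(c,l)
    if m:
        v,u=np.nonzero(m[0]["mask"]); print("px",u.min(),u.max(),v.min(),v.max(),m[0]["conf"]); show(wcloud(c,m[0]["mask"]),l)
E
python3 d.py w1 tube hinge rack stop jig
```

```text
time: 2.6
eef_pos: [0.2788, 0.4784, 0.2312]
tool_rot: [[-0.939, 0.345, 0.0], [0.345, 0.939, -0.0], [-0.0, 0.0, -1.0]]
force: [0.7, -0.6, 1.0]
finger_gap: 0.0856
grasp_force: 0.0
time: 2.85
eef_pos: [0.3497, 0.3943, 0.2315]
tool_rot: [[-0.938, 0.347, 0.001], [0.347, 0.938, 0.0], [-0.0, 0.001, -1.0]]
force: [-0.1, 0.2, -0.0]
finger_gap: 0.0852
grasp_force: 0.0
time: 3.1
eef_pos: [0.4202, 0.3106, 0.2315]
tool_rot: [[-0.938, 0.347, 0.001], [0.347, 0.938, 0.0], [-0.0, 0.0, -1.0]]
force: [0.7, 1.2, -1.3]
finger_gap: 0.0854
grasp_force: 0.0
time: 3.35
eef_pos: [0.4906, 0.2269, 0.2315]
tool_rot: [[-0.938, 0.347, 0.001], [0.347, 0.938, 0.0], [-0.0, 0.0, -1.0]]
force: [0.4, -0.3, -0.3]
finger_gap: 0.0852
grasp_force: 0.0
time: 4.1
eef_pos: [0.5598, 0.1452, 0.2314]
tool_rot: [[-0.645, 0.764, 0.0], [0.764, 0.645, 0.0], [-0.0, 0.0, -1.0]]
force: [0.3, -1.1, 0.2]
finger_gap: 0.0855
grasp_force: 0.0
tcp [0.5598 0.1452 0.2314]
tube origin 0.67 [ 0.5355  0.2504 -0.0008]
tube origin 0.51 [0.5709 0.1029 0.0001]
px 293 314 197 219 0.82
tube 365 top z 0.0523 rect [562.5 112.8] [22.   6.2] 32.8 mean [0.5626 0.1134 0.052 ]
hinge origin 0.68 [ 0.5517  0.1929 -0.0007]
px 326 350 122 163 0.93
hinge 970 top z 0.0097 rect [549.1 190.5] [27.6 49. ] 40.5 mean [0.5485 0.1906 0.0086]
rack origin 0.8 [ 0.5993 -0.0423 -0.0007]
rack origin 0.56 [ 0.5386  0.2489 -0.003 ]
px 222 295 259 335 0.91
rack 3102 top z 0.0400 rect [596.2 -37.7] [110.1  51.3] 81.5 mean [ 0.5981 -0.0282  0.0391]
stop origin 0.61 [ 0.5308  0.252  -0.0001]
px 220 296 258 335 0.67
stop 3195 top z 0.0401 rect [595.2 -38.7] [111.5  51.7] 80.0 mean [ 0.5979 -0.0285  0.0391]
jig origin 0.57 [ 0.5371  0.2476 -0.0049]
px 329 451 0 118 0.61
jig 8425 top z 0.0484 rect [526.3 297.8] [109.7 101.1] 7.2 mean [0.5246 0.308  0.0475]
```

View pics/w1.png

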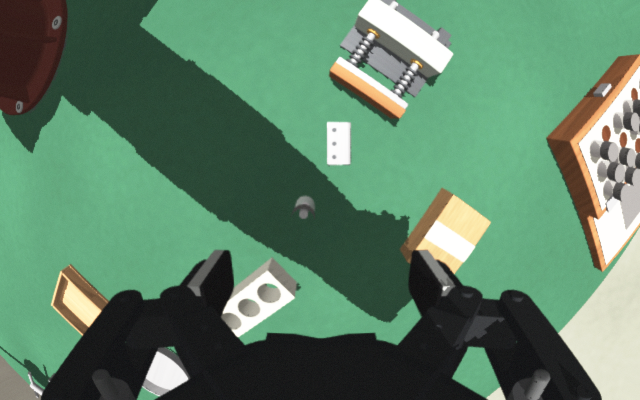

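```bash
cat > e.py <<'E'
from h import *
c=wrist(); P=wcloud(c,np.ones((400,640),bool))
Q=P[(abs(P[:,0]-.57)<.035)&(abs(P[:,1]-.105)<.035)&(P[:,2]>.004)]
for a in np.arange(.005,.07,.01):
    q=Q[(Q[:,2]>=a)&(Q[:,2]<a+.01)]
    if len(q): print("%.3f"%a,len(q),q[:,:2].min(0),q[:,:2].max(0))
go([.568,.103,.231],40.2)
E
python3 e.py
```

```text
0.005 40 [0.5559 0.0969] [0.5772 0.1163]
0.015 47 [0.5562 0.1043] [0.5776 0.1165]
0.025 44 [0.5562 0.1039] [0.5734 0.1162]
0.035 93 [0.5551 0.0998] [0.576  0.1174]
0.045 61 [0.5547 0.0985] [0.5764 0.1173]
0.055 28 [0.555  0.1044] [0.5772 0.1174]
off [-0.3739 -0.2086  0.0032] rz -0.0036277910183964463 psi 40.03674940417216
```

The wrist view shows the tube at (304,207), the hinge at (339,143), the board at (369,90) and the rack at (255,300). The tube axis comes out at about (0.566, 0.104). I'll grasp it next.

```bash
python3 -m creep '{"jaw":[1,1,1],"offset":[[-0.35,-0.22,0.4],[-0.35,-0.22,0.9],[-0.35,-0.22,1]],"delta_rot":[[0,0,0],[0,0,0],[0,0,0]]}' >/dev/null
python3 -m creep '{"jaw":[1,1,1,1],"offset":[[0,0,0.4],[0,0,0.8],[0,0,1],[0,0,1]],"delta_rot":[[0,0,0],[0,0,0],[0,0,0],[0,0,0]]}'
python3 -m creep '{"jaw":[1,1,0,0,0,0,0,0],"offset":[[0,0,0.1],[0,0,0.16],[0,0,0.16],[0,0,0.16],[0,0,0.16],[0,0,0.16],[0,0,0.16],[0,0,0.16]],"delta_rot":[[0,0,0],[0,0,0],[0,0,0],[0,0,0],[0,0,0],[0,0,0],[0,0,0],[0,0,0]]}' 25
```

```text
time: 5.58
eef_pos: [0.5652, 0.1043, 0.0313]
tool_rot: [[-0.643, 0.765, -0.001], [0.765, 0.643, 0.0], [0.001, -0.001, -1.0]]
force: [0.3, 0.5, 0.5]
finger_gap: 0.0853
grasp_force: 0.0
time: 6.58
eef_pos: [0.5658, 0.1041, 0.0156]
tool_rot: [[-0.643, 0.766, 0.001], [0.766, 0.643, 0.0], [-0.0, 0.0, -1.0]]
force: [0.2, 0.3, 2.4]
finger_gap: 0.0249
grasp_force: 24.3
```

```bash
python3 -m creep '{"jaw":[0,0,0],"offset":[[0,0,-0.4],[0,0,-0.8],[0,0,-1]],"delta_rot":[[0,0,0],[0,0,0],[0,0,0]]}'
python3 -m creep '{"jaw":[0,0],"offset":[[-0.2,-0.4,0],[-0.41,-0.8,0]],"delta_rot":[[0,0,0],[0,0,0]]}' >/dev/null
python3 -m creep '{"jaw":[0,0],"offset":[[-0.2,-0.4,0],[-0.41,-0.8,0]],"delta_rot":[[0,0,0],[0,0,0]]}' >/dev/null
python3 -m creep '{"jaw":[0,0],"offset":[[-0.2,-0.4,0],[-0.41,-0.8,0]],"delta_rot":[[0,0,0],[0,0,0]]}' >/dev/null
python3 -m creep '{"jaw":[0,0],"offset":[[-0.2,-0.4,0],[-0.41,-0.8,0]],"delta_rot":[[0,0,0],[0,0,0]]}' >/dev/null
python3 -m creep '{"jaw":[0,0,0,0],"offset":[[-0.2,-0.4,0],[-0.4,-0.8,0],[-0.41,-0.8,0],[-0.41,-0.8,0]],"delta_rot":[[0,0,0],[0,0,0],[0,0,0],[0,0,0]]}'
python3 d.py w2 tray dish tube
```

```text
time: 6.95
eef_pos: [0.5665, 0.1041, 0.1174]
tool_rot: [[-0.643, 0.766, 0.002], [0.766, 0.643, -0.0], [-0.002, 0.002, -1.0]]
force: [0.3, 0.2, -0.8]
finger_gap: 0.0251
grasp_force: 24.5
time: 8.45
eef_pos: [0.391, -0.3096, 0.1146]
tool_rot: [[-0.643, 0.766, -0.001], [0.766, 0.643, 0.001], [0.001, 0.0, -1.0]]
force: [0.4, 0.6, 0.4]
finger_gap: 0.0253
grasp_force: 24.7
tcp [ 0.391  -0.3096  0.1146]
tray origin 0.88 [ 0.3865 -0.3112  0.0006]
px 204 428 90 304 0.66
tray 20759 top z 0.0290 rect [ 386.9 -310. ] [110.4 150. ] 88.6 mean [ 0.373  -0.2993  0.0288]
px 394 501 254 366 0.95
dish 3508 top z 0.0211 rect [ 561.8 -301.7] [ 97.8 132. ] 65.6 mean [ 0.5393 -0.2778  0.02  ]
tube origin 0.9 [ 0.3955 -0.314   0.1007]
px 289 351 230 297 0.9
tube 2803 top z 0.1552 rect [ 386.5 -304.4] [24.5 10. ] 37.0 mean [ 0.3851 -0.3027  0.1542]
```

```bash
python3 -m creep '{"jaw":[0,0,0,0,0,0],"offset":[[0,0,0.4],[0,0,0.7],[0,0,0.85],[0,0,0.9],[0,0,0.92],[0,0,0.92]],"delta_rot":[[0,0,0],[0,0,0],[0,0,0],[0,0,0],[0,0,0],[0,0,0]]}'
python3 -m creep '{"jaw":[0.4,0.5,0.5,0.5,0.5,0.5],"offset":[[0,0,0],[0,0,0],[0,0,0],[0,0,0],[0,0,-0.3],[0,0,-1]],"delta_rot":[[0,0,0],[0,0,0],[0,0,0],[0,0,0],[0,0,0],[0,0,0]]}'
python3 -m creep '{"jaw":[0.6,0.6,0.6],"offset":[[0.2,0.4,-0.5],[0.41,0.8,-0.5],[0.41,0.8,-0.5]],"delta_rot":[[0,0,0],[0,0,0],[0,0,0]]}'
python3 d.py w3 tube
python3 - <<'E'
from h import *
go([.549,.190,.12],40.3)
E
```

```text
time: 9.55
eef_pos: [0.3916, -0.3107, 0.0242]
tool_rot: [[-0.643, 0.766, 0.001], [0.766, 0.643, -0.001], [-0.001, 0.0, -1.0]]
force: [-0.2, 0.0, -0.3]
finger_gap: 0.0248
grasp_force: 24.7
time: 10.3
eef_pos: [0.3898, -0.3085, 0.1143]
tool_rot: [[-0.643, 0.766, -0.003], [0.766, 0.643, 0.004], [0.005, 0.0, -1.0]]
force: [0.6, -0.8, 0.7]
finger_gap: 0.0426
grasp_force: 0.0
time: 10.68
eef_pos: [0.4272, -0.2253, 0.1669]
tool_rot: [[-0.646, 0.763, 0.002], [0.763, 0.646, -0.001], [-0.001, 0.001, -1.0]]
force: [-0.8, -1.7, -0.1]
finger_gap: 0.0511
grasp_force: 0.0
tcp [ 0.4272 -0.2253  0.1669]
tube origin 0.66 [ 0.3961 -0.3138  0.0101]
px 223 255 218 250 0.74
tube 654 top z 0.0596 rect [ 391.8 -302.6] [23.6  9.8] 10.2 mean [ 0.3923 -0.3001  0.0594]
off [2.4043 3.6292 0.4543] rz -0.005840632842069403 psi 40.037171522106874
```

```bash
python3 -m creep '{"jaw":[0.6,0.6],"offset":[[0.3,0.45,0],[0.6,0.9,0]],"delta_rot":[[0,0,0],[0,0,0]]}' >/dev/null
python3 -m creep '{"jaw":[0.6,0.6],"offset":[[0.3,0.45,0],[0.6,0.9,0]],"delta_rot":[[0,0,0],[0,0,0]]}' >/dev/null
python3 -m creep '{"jaw":[0.6,0.6],"offset":[[0.3,0.45,0],[0.6,0.9,0]],"delta_rot":[[0,0,0],[0,0,0]]}' >/dev/null
python3 -m creep '{"jaw":[0.6,0.6,0.6,0.6,0.6],"offset":[[0.3,0.45,0],[0.6,0.9,0],[0.6,0.93,0],[0.6,0.93,0.4],[0.6,0.93,0.4]],"delta_rot":[[0,0,0],[0,0,0],[0,0,0],[0,0,0],[0,0,0]]}'
python3 d.py w4 hinge stop rack
```

```text
time: 12.2
eef_pos: [0.5476, 0.1883, 0.1224]
tool_rot: [[-0.642, 0.767, -0.006], [0.767, 0.642, -0.001], [0.003, -0.005, -1.0]]
force: [-0.5, 0.7, 0.2]
finger_gap: 0.0514
grasp_force: 0.0
tcp [0.5476 0.1883 0.1224]
hinge origin 0.82 [0.55   0.191  0.0012]
px 308 341 171 229 0.61
hinge 1860 top z 0.0096 rect [549.8 189.9] [28.2 51.2] 40.5 mean [0.5487 0.1909 0.0086]
stop origin 0.64 [ 0.5303  0.2507 -0.0008]
px 308 464 0 172 0.91
stop 5112 top z 0.0482 rect [531.4 258.2] [89.7 20.1] 7.1 mean [0.5306 0.2555 0.0471]
rack origin 0.63 [ 0.6009 -0.0445 -0.0007]
px 183 219 352 381 0.87
rack 343 top z 0.0233 rect [567.6 -57. ] [78.2  2. ] 80.7 mean [ 0.568  -0.0542  0.0214]
```

View pics/w4.png

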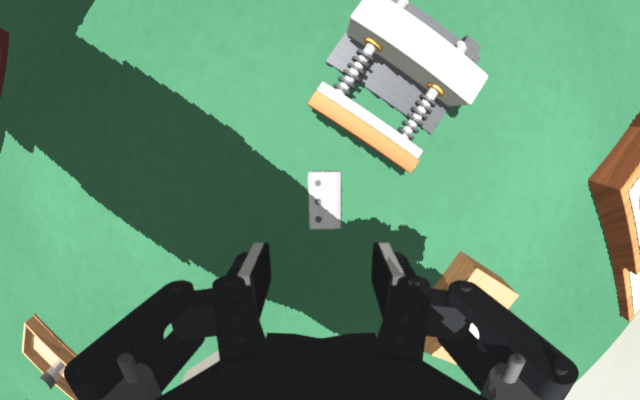

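The hinge is at (324,200) px, centred about (0.5495, 0.190), and its edges line up with the jaws. Next I'll narrow the jaws, descend and feel for the bench.

```bash
python3 -m creep '{"jaw":[0.47,0.47,0.47,0.47],"offset":[[0,0.03,0.3],[0,0.03,0.7],[0,0.03,1],[0,0.03,1]],"delta_rot":[[0,0,0],[0,0,0],[0,0,0],[0,0,0]]}'
python3 -m creep '{"jaw":[0.47,0.47,0.47,0.47],"offset":[[0,0,0.1],[0,0,0.18],[0,0,0.2],[0,0,0.2]],"delta_rot":[[0,0,0],[0,0,0],[0,0,0],[0,0,0]]}'
```

```text
time: 13.05
eef_pos: [0.5502, 0.1916, 0.024]
tool_rot: [[-0.643, 0.766, -0.004], [0.766, 0.643, -0.0], [0.002, -0.003, -1.0]]
force: [0.7, -0.2, 0.6]
finger_gap: 0.0399
grasp_force: 0.0
time: 13.55
eef_pos: [0.5521, 0.1919, 0.006]
tool_rot: [[-0.643, 0.766, 0.0], [0.766, 0.643, 0.0], [-0.0, 0.0, -1.0]]
force: [0.1, -1.0, 0.3]
finger_gap: 0.0402
grasp_force: 0.0
```

```bash
python3 -m creep '{"jaw":[0.47,0.47,0.47,0.47],"offset":[[0,-0.03,0.02],[0,-0.03,0.04],[0,-0.03,0.05],[0,-0.03,0.05]],"delta_rot":[[0,0,0],[0,0,0],[0,0,0],[0,0,0]]}'
python3 -m creep '{"jaw":[0,0,0,0,0],"offset":[[0,0,0],[0,0,0],[0,0,0],[0,0,0],[0,0,0]],"delta_rot":[[0,0,0],[0,0,0],[0,0,0],[0,0,0],[0,0,0]]}' 40
```

```text
time: 14.05
eef_pos: [0.5496, 0.1899, 0.0007]
tool_rot: [[-0.643, 0.766, -0.0], [0.766, 0.643, 0.0], [0.0, -0.0, -1.0]]
force: [-0.4, -1.0, 0.3]
finger_gap: 0.0402
grasp_force: 0.0
time: 14.68
eef_pos: [0.5498, 0.19, 0.0011]
tool_rot: [[-0.643, 0.766, 0.0], [0.766, 0.643, 0.0], [-0.0, 0.0, -1.0]]
force: [-0.6, 0.0, 5.2]
finger_gap: 0.0261
grasp_force: 39.8
```

```bash
python3 -m creep '{"jaw":[0,0,0,0,0],"offset":[[0,0,-0.1],[0,0,-0.3],[0,0,-0.6],[0,0,-1],[0,0,-1]],"delta_rot":[[0,0,0],[0,0,0],[0,0,0],[0,0,0],[0,0,0]]}'
python3 -m creep '{"jaw":[0,0,0],"offset":[[-0.33,-0.27,0],[-0.67,-0.54,0],[-1,-0.81,0]],"delta_rot":[[0,0,0],[0,0,0],[0,0,0]]}' >/dev/null
python3 -m creep '{"jaw":[0,0,0],"offset":[[-0.33,-0.27,0],[-0.67,-0.54,0],[-1,-0.81,0]],"delta_rot":[[0,0,0],[0,0,0],[0,0,0]]}' >/dev/null
python3 -m creep '{"jaw":[0,0,0],"offset":[[-0.33,-0.27,0],[-0.67,-0.54,0],[-1,-0.81,0]],"delta_rot":[[0,0,0],[0,0,0],[0,0,0]]}' 
python3 -m creep '{"jaw":[0,0,0,0,0],"offset":[[-0.33,-0.27,0],[-0.67,-0.54,0],[-1,-0.81,0],[-1,-0.81,0],[-1,-0.81,0]],"delta_rot":[[0,0,0],[0,0,0],[0,0,0],[0,0,0],[0,0,0]]}'
python3 d.py w5 hinge dish tube
```

```text
time: 15.3
eef_pos: [0.5523, 0.1903, 0.106]
tool_rot: [[-0.643, 0.766, 0.007], [0.766, 0.643, 0.001], [-0.004, 0.006, -1.0]]
force: [-0.5, 0.8, -1.1]
finger_gap: 0.0262
grasp_force: 39.4
time: 16.42
eef_pos: [0.5562, -0.1974, 0.1009]
tool_rot: [[-0.643, 0.766, -0.0], [0.766, 0.643, 0.0], [0.0, 0.0, -1.0]]
force: [0.3, -0.8, -0.3]
finger_gap: 0.0263
grasp_force: 39.4
time: 17.05
eef_pos: [0.5585, -0.3242, 0.1005]
tool_rot: [[-0.643, 0.766, -0.001], [0.766, 0.643, 0.001], [0.001, 0.0, -1.0]]
force: [0.1, 1.0, 0.0]
finger_gap: 0.026
grasp_force: 39.4
tcp [ 0.5585 -0.3242  0.1005]
hinge origin 0.59 [ 0.56   -0.3236  0.0985]
px 290 350 210 307 0.94
hinge 5389 top z 0.1088 rect [ 558.3 -324.1] [28.1 50.7] 40.0 mean [ 0.5565 -0.3223  0.1079]
dish origin 0.77 [ 0.5565 -0.3224 -0.0022]
px 231 411 115 265 0.58
dish 18304 top z 0.0195 rect [ 549.5 -313.5] [138.3 115.9] 39.7 mean [ 0.5445 -0.3072  0.0193]
tube origin 0.78 [ 0.396  -0.3122  0.0094]
px 140 188 41 82 0.91
tube 1236 top z 0.0603 rect [ 401.2 -308.7] [11.3 25.3] 17.9 mean [ 0.4033 -0.3078  0.0595]
```

View pics/w5.png

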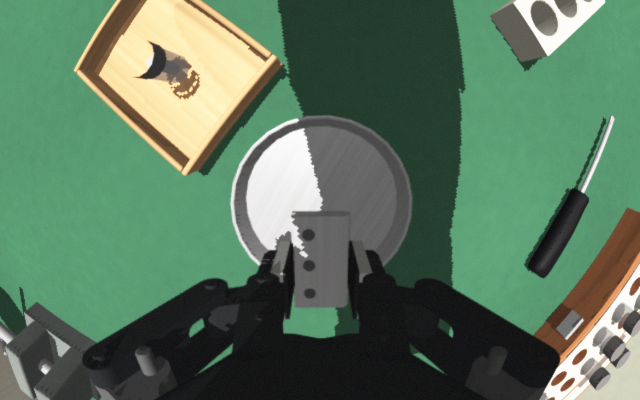

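The tube stands in the tray at (165,65), and the hinge is level in the jaws at (322,260) over the dish. I'll lower it and let go.

```bash
python3 -m creep '{"jaw":[0,0,0,0,0,0,0],"offset":[[0,0,0.4],[0,0,0.7],[0,0,0.85],[0,0,0.9],[0,0,0.93],[0,0,0.94],[0,0,0.94]],"delta_rot":[[0,0,0],[0,0,0],[0,0,0],[0,0,0],[0,0,0],[0,0,0],[0,0,0]]}'
python3 -m creep '{"jaw":[0.45,0.5,0.5,0.5,0.5,0.5],"offset":[[0,0,0],[0,0,0],[0,0,0],[0,0,-0.2],[0,0,-0.6],[0,0,-1]],"delta_rot":[[0,0,0],[0,0,0],[0,0,0],[0,0,0],[0,0,0],[0,0,0]]}'
python3 -m creep '{"jaw":[1,1,1,1,1],"offset":[[0.33,0.27,-0.3],[0.67,0.54,-0.6],[1,0.81,-0.6],[1,0.81,-0.6],[1,0.81,-0.6]],"delta_rot":[[0,0,0],[0,0,0],[0,0,0],[0,0,0],[0,0,0]]}'
python3 d.py w6 hinge tube rack
```

```text
time: 18.27
eef_pos: [0.5592, -0.3251, 0.0075]
tool_rot: [[-0.643, 0.766, 0.001], [0.766, 0.643, -0.001], [-0.001, 0.0, -1.0]]
force: [-0.6, -0.1, -1.2]
finger_gap: 0.0262
grasp_force: 39.5
time: 19.02
eef_pos: [0.5589, -0.3248, 0.1094]
tool_rot: [[-0.643, 0.766, 0.001], [0.766, 0.643, -0.0], [-0.001, 0.0, -1.0]]
force: [0.4, -1.2, 1.3]
finger_gap: 0.0428
grasp_force: 0.0
time: 19.65
eef_pos: [0.5567, -0.1965, 0.1677]
tool_rot: [[-0.643, 0.766, 0.001], [0.766, 0.643, -0.001], [-0.001, 0.0, -1.0]]
force: [-0.8, -0.5, -0.2]
finger_gap: 0.0852
grasp_force: 0.0
tcp [ 0.5567 -0.1965  0.1677]
hinge origin 0.58 [ 0.5599 -0.3274  0.0041]
px 234 263 254 295 0.66
hinge 1050 top z 0.0124 rect [ 558.6 -324.3] [29.5 49.8] 41.8 mean [ 0.5579 -0.3229  0.0112]
px 115 152 165 196 0.68
tube 682 top z 0.0597 rect [ 398.9 -303.8] [ 9.3 24.6] 53.4 mean [ 0.3998 -0.3027  0.0592]
rack origin 0.98 [ 0.5958 -0.0434  0.0016]
px 388 512 46 159 0.68
rack 6294 top z 0.0406 rect [594.6 -44.4] [120.9  50.8] 80.8 mean [ 0.5934 -0.0476  0.0396]
```

```bash
python3 -m creep '{"jaw":[1,1,1,1],"offset":[[0.25,0.35,0],[0.5,0.7,0],[0.5,0.7,0],[0.5,0.7,0]],"delta_rot":[[0,0,0.2],[0,0,0.4],[0,0,0.6],[0,0,0.6]]}'
python3 - <<'E'
from h import *
go([.5952,-.0448,.12],-9.2)
E
```

```text
time: 20.5
eef_pos: [0.578, -0.1126, 0.1667]
tool_rot: [[-0.227, 0.974, -0.0], [0.974, 0.227, 0.0], [0.0, -0.0, -1.0]]
force: [0.4, -0.9, 0.5]
finger_gap: 0.0854
grasp_force: 0.0
off [0.6211 0.3214 0.4668] rz 0.495941040276915 psi 13.117346812461173
```

```bash
python3 -m creep '{"jaw":[1,1,1,1,1],"offset":[[0.3,0.16,0.1],[0.62,0.32,0.2],[0.62,0.32,0.3],[0.62,0.32,0.3],[0.62,0.32,0.3]],"delta_rot":[[0,0,0.2],[0,0,0.4],[0,0,0.5],[0,0,0.5],[0,0,0.5]]}'
python3 d.py w7 rack stop jig
python3 - <<'E'
from h import *
go([.5952,-.0448,.006],-9.2)
E
```

```text
time: 21.12
eef_pos: [0.5952, -0.0459, 0.1372]
tool_rot: [[0.162, 0.987, 0.0], [0.987, -0.162, -0.0], [-0.0, 0.0, -1.0]]
force: [0.8, 0.4, 0.2]
finger_gap: 0.0849
grasp_force: 0.0
tcp [ 0.5952 -0.0459  0.1372]
rack origin 0.96 [ 0.5972 -0.0434 -0.0027]
px 289 354 127 269 0.76
rack 7091 top z 0.0405 rect [595.2 -44.4] [119.3  50.6] 80.5 mean [ 0.5956 -0.0413  0.0396]
off [ 0.0054 -0.0015  1.3101] rz -0.005713530761402236 psi -9.4571088842631
```

View pics/w7.png

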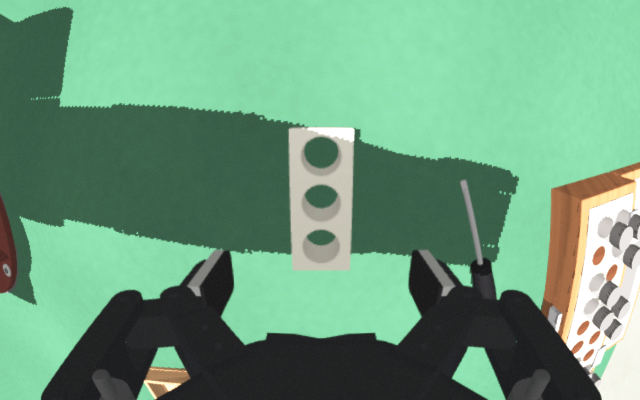

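The rack runs from (322,127) to (322,270), straight along the tool x axis and centred between the fingers. I'll descend and grip.

```bash
python3 -m creep '{"jaw":[1,1,1],"offset":[[0,0,0.4],[0,0,0.8],[0,0,0.9]],"delta_rot":[[0,0,0],[0,0,0],[0,0,0]]}'>/dev/null
python3 -m creep '{"jaw":[1,1,1,1,0,0,0,0,0,0],"offset":[[0,0,0.2],[0,0,0.35],[0,0,0.4],[0,0,0.4],[0,0,0.4],[0,0,0.4],[0,0,0.4],[0,0,0.4],[0,0,0.4],[0,0,0.4]],"delta_rot":[[0,0,0],[0,0,0],[0,0,0],[0,0,0],[0,0,0],[0,0,0],[0,0,0],[0,0,0],[0,0,0],[0,0,0]]}' 60
python3 - <<'E'
from h import *
c=capture("top")
for l in("rack","stop","jig"):
    for k in outline_of(c,l)[:1]: show(cloud(c,k["mask"]),l)
E
```

```text
time: 23.1
eef_pos: [0.5958, -0.0453, 0.0077]
tool_rot: [[0.165, 0.986, 0.001], [0.986, -0.165, -0.0], [-0.0, 0.001, -1.0]]
force: [-1.2, -0.4, 5.7]
finger_gap: 0.0493
grasp_force: 64.1
stop 636 top z 0.0482 rect [533.5 255.5] [89.1 19.7] 6.7 mean [0.5338 0.2534 0.0466]
jig 2195 top z 0.0483 rect [527.5 295.7] [107.8 100.8] 6.8 mean [0.526  0.3083 0.0468]
```

```bash
python3 -m creep '{"jaw":[0,0,0,0,0],"offset":[[0.15,-0.07,0],[0.35,-0.16,0],[0.6,-0.27,0],[0.8,-0.36,0],[0.9,-0.4,0]],"delta_rot":[[0,0,0],[0,0,0],[0,0,0],[0,0,0],[0,0,0]]}'
python3 -m creep '{"jaw":[0,0,0,0,0,0,0],"offset":[[0.15,-0.07,0],[0.35,-0.16,0],[0.6,-0.27,0],[0.8,-0.36,0],[0.9,-0.4,0],[0.9,-0.4,0],[0.9,-0.4,0]],"delta_rot":[[0,0,-0.05],[0,0,-0.13],[0,0,-0.22],[0,0,-0.3],[0,0,-0.365],[0,0,-0.365],[0,0,-0.365]]}'
cat > f.py <<'E'
from h import *
import sys
for c,f in((wrist(),wcloud),(capture("top"),cloud)):
  if f is wcloud: cv2.imwrite("pics/%s.png"%sys.argv[1],c["image"][:,:,::-1])
  P=f(c,np.ones((400,640),bool))
  P=P[(P[:,0]>.44)&(P[:,0]<.63)&(P[:,1]>.05)&(P[:,1]<.40)]
  for l in("rack","stop","jig"):
    for k in outline_of(c,l)[:1]: show(f(c,k["mask"]),l+" %.2f"%k["conf"])
go(get_obs()["eef_pos"],7.1)
E
python3 f.py w8
```

```text
time: 23.92
eef_pos: [0.5708, 0.0512, 0.0077]
tool_rot: [[0.164, 0.987, 0.002], [0.987, -0.164, -0.001], [-0.001, 0.002, -1.0]]
force: [0.4, -5.3, 5.6]
finger_gap: 0.0489
grasp_force: 64.2
time: 24.8
eef_pos: [0.5458, 0.1475, 0.0077]
tool_rot: [[-0.123, 0.992, 0.001], [0.992, 0.123, 0.002], [0.002, 0.001, -1.0]]
force: [-0.0, 5.9, 8.9]
finger_gap: 0.0492
grasp_force: 64.5
rack 0.60 22190 top z 0.0404 rect [542.6 165.6] [51.1 85.6] 7.1 mean [0.5422 0.1711 0.0395]
stop 0.86 12437 top z 0.0484 rect [531.9 253.9] [90.1 12.9] 7.5 mean [0.5322 0.2524 0.0474]
jig 0.57 12368 top z 0.0484 rect [531.9 253.9] [90.1 12.9] 7.5 mean [0.5323 0.2524 0.0474]
rack 0.73 232 top z 0.0416 rect [551.9 106.1] [50.  39.3] 6.1 mean [0.5495 0.1013 0.0394]
jig 0.64 966 top z 0.0496 rect [524.4 330.4] [109.9  30.8] 7.2 mean [0.5239 0.3311 0.0471]
off [0. 0. 0.] rz -0.001252703909474996 psi 7.043628324073625
```

View pics/w8.png

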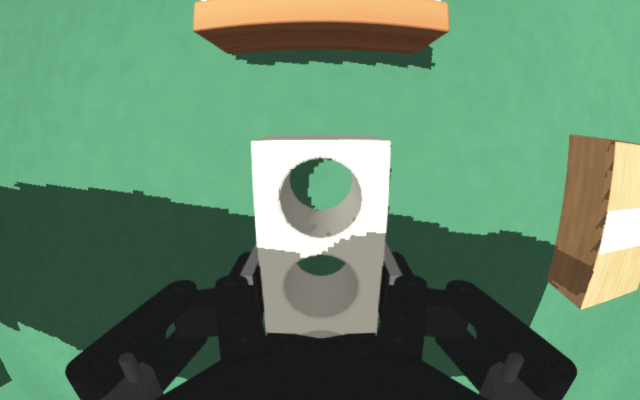

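The board (194–448 px, middle 321) and the rack (252–391 px, middle 321) are aligned laterally and square, with about 40 mm between them. I'll ease the downward press and approach.

```bash
python3 -m creep '{"jaw":[0,0,0,0,0,0,0],"offset":[[0.06,0,-0.005],[0.13,0,-0.005],[0.2,0,-0.005],[0.26,0,-0.005],[0.3,0,-0.005],[0.3,0,-0.005],[0.3,0,-0.005]],"delta_rot":[[0,0,0],[0,0,0],[0,0,0],[0,0,0],[0,0,0],[0,0,0],[0,0,0]]}'
python3 -m creep '{"jaw":[0,0,0,0],"offset":[[0,0,-0.005],[0,0,-0.005],[0,0,-0.005],[0,0,-0.005]],"delta_rot":[[0,0,0],[0,0,0],[0,0,0],[0,0,0]]}'
python3 f.py w9
```

```text
time: 26.08
eef_pos: [0.5423, 0.1761, 0.0077]
tool_rot: [[-0.121, 0.993, 0.001], [0.993, 0.121, 0.0], [0.0, 0.001, -1.0]]
force: [0.8, -1.5, 4.9]
finger_gap: 0.0493
grasp_force: 64.2
time: 26.58
eef_pos: [0.542, 0.1757, 0.0077]
tool_rot: [[-0.121, 0.993, -0.0], [0.993, 0.121, 0.001], [0.001, -0.0, -1.0]]
force: [0.3, 2.7, 1.1]
finger_gap: 0.0489
grasp_force: 63.8
rack 0.77 21918 top z 0.0403 rect [539.3 194.1] [50.9 85.3] 7.2 mean [0.5385 0.1994 0.0395]
stop 0.96 18346 top z 0.0483 rect [531.5 257.9] [89.9 19.7] 7.1 mean [0.5317 0.2551 0.0472]
jig 0.87 22810 top z 0.0482 rect [531.5 257.9] [89.9 19.8] 7.2 mean [0.5317 0.2553 0.0471]
rack 0.50 319 top z 0.0410 rect [547.7 138. ] [50.4 46.7] 5.8 mean [0.5458 0.132  0.039 ]
stop 0.66 311 top z 0.0411 rect [547.8 137.2] [50.4 45. ] 5.8 mean [0.5461 0.1319 0.039 ]
jig 0.62 98 top z 0.0147 rect [519.  374.4] [95. 11.] 7.5 mean [0.5174 0.3745 0.0116]
off [0. 0. 0.] rz -0.003171296816762275 psi 6.957291643245697
```

```bash
python3 -m creep '{"jaw":[0,0,0,0,0,0,0,0],"offset":[[0.04,0,0],[0.08,0,0],[0.11,0,0],[0.14,0,0],[0.16,0,0],[0.18,0,0],[0.18,0,0],[0.18,0,0]],"delta_rot":[[0,0,0],[0,0,0],[0,0,0],[0,0,0],[0,0,0],[0,0,0],[0,0,0],[0,0,0]]}'
python3 -m creep '{"jaw":[0,0],"offset":[[0,0,0],[0,0,0]],"delta_rot":[[0,0,0],[0,0,0]]}'
python3 f.py w10
```

```text
time: 27.98
eef_pos: [0.54, 0.1931, 0.0077]
tool_rot: [[-0.121, 0.993, -0.0], [0.993, 0.121, -0.0], [-0.0, -0.0, -1.0]]
force: [1.8, -4.7, 0.2]
finger_gap: 0.049
grasp_force: 63.7
time: 28.22
eef_pos: [0.54, 0.1931, 0.0077]
tool_rot: [[-0.121, 0.993, -0.0], [0.993, 0.121, -0.0], [-0.0, -0.0, -1.0]]
force: [0.6, -5.0, -1.1]
finger_gap: 0.0491
grasp_force: 63.7
rack 0.72 20996 top z 0.0404 rect [537.2 211. ] [50.5 84.8] 7.1 mean [0.5366 0.216  0.0396]
stop 0.97 19565 top z 0.0483 rect [530.8 263.3] [90.  19.7] 7.1 mean [0.5314 0.2606 0.0472]
jig 0.90 30453 top z 0.0480 rect [530.8 263.3] [90.  19.7] 7.1 mean [0.5313 0.2612 0.0469]
rack 0.68 308 top z 0.0410 rect [545.9 155.1] [50. 46.] 6.5 mean [0.5438 0.1495 0.039 ]
off [0. 0. 0.] rz -0.0034215681560197573 psi 6.946029432979111
```

```bash
python3 -m creep '{"jaw":[0,0,0,0,0,0,0,0],"offset":[[0.01,0,0.002],[0.03,0,0.002],[0.04,0,0.002],[0.06,0,0.002],[0.07,0,0.002],[0.07,0,0.002],[0.07,0,0.002],[0.07,0,0.002]],"delta_rot":[[0,0,0],[0,0,0],[0,0,0],[0,0,0],[0,0,0],[0,0,0],[0,0,0],[0,0,0]]}'
python3 f.py w11
python3 - <<'E'
from h import *
F=[]
for i in range(12):
    F.append(get_obs()["force"]); capture("top")
print(np.mean(F,0),np.std(F,0))
E
```

```text
time: 29.62
eef_pos: [0.5392, 0.1991, 0.0077]
tool_rot: [[-0.121, 0.993, -0.0], [0.993, 0.121, -0.002], [-0.002, -0.0, -1.0]]
force: [0.9, -11.4, 3.0]
finger_gap: 0.049
grasp_force: 63.8
rack 0.92 20997 top z 0.0403 rect [536.8 217. ] [51.4 84.8] 7.2 mean [0.5359 0.222  0.0395]
stop 0.92 19799 top z 0.0482 rect [530.  269.2] [90.5 20. ] 7.3 mean [0.5301 0.2666 0.0471]
jig 0.64 32955 top z 0.0479 rect [530.  269.2] [90.5 20.1] 7.2 mean [0.5301 0.2672 0.0467]
rack 0.76 282 top z 0.0412 rect [543.9 161.9] [48. 48.] 7.3 mean [0.5412 0.1559 0.0392]
off [0. 0. 0.] rz -0.0040131637672673175 psi 6.91940763047297
[ -0.3188 -10.2384   2.1766] [0.425  0.4286 0.3703]
```

```bash
python3 -m creep '{"jaw":[0,0,0,0,0,0],"offset":[[0.005,0,0],[0.009,0,0],[0.009,0,0],[0.009,0,0],[0.009,0,0],[0.009,0,0]],"delta_rot":[[0,0,0],[0,0,0],[0,0,0],[0,0,0],[0,0,0],[0,0,0]]}'
python3 f.py w12
python3 - <<'E'
from h import *
F=[]
for i in range(12):
    F.append(get_obs()["force"]); c=capture("top")
print(np.mean(F,0),np.std(F,0),get_obs()["eef_pos"],get_obs()["time"])
s=capture("scene"); cv2.imwrite("pics/s2.png",s["image"][:,:,::-1])
for l in("hinge","tube","dish","tray","jar","carton","screwdriver"):
    k=spot_point(s,l); 
    if k: print(l,k[0]["conf"],w(k[0]["location"],s))
E
```

```text
time: 31.38
eef_pos: [0.5392, 0.1998, 0.0078]
tool_rot: [[-0.12, 0.993, 0.0], [0.993, 0.12, -0.002], [-0.002, -0.0, -1.0]]
force: [-0.3, -11.6, 2.3]
finger_gap: 0.0491
grasp_force: 63.8
rack 0.87 21475 top z 0.0404 rect [536.2 217.8] [52.8 85.2] 6.6 mean [0.5358 0.2226 0.0396]
stop 0.83 19042 top z 0.0483 rect [530.2 269.8] [90.2 19.9] 7.0 mean [0.5302 0.2672 0.0472]
jig 0.98 33591 top z 0.0480 rect [530.2 269.9] [90.3 20. ] 7.0 mean [0.5301 0.2678 0.0468]
rack 0.57 357 top z 0.0418 rect [544.9 161.8] [50.3 46.5] 5.7 mean [0.5432 0.1575 0.0394]
off [0. 0. 0.] rz -0.004180605967066084 psi 6.911872731482026
[ -0.2665 -11.5737   2.4104] [0.3556 0.5695 0.6056] [0.5392 0.1998 0.0077] 32.375
hinge 0.72 [ 0.556  -0.3258  0.0031]
tube 0.6 [ 0.5577 -0.3263  0.0058]
dish 0.58 [ 0.5555 -0.3227  0.0022]
tray 0.92 [ 0.3869 -0.312   0.0022]
carton 0.59 [ 0.7317  0.1906 -0.0023]
screwdriver 0.85 [ 0.7499 -0.1435  0.0005]
```

View pics/s2.png

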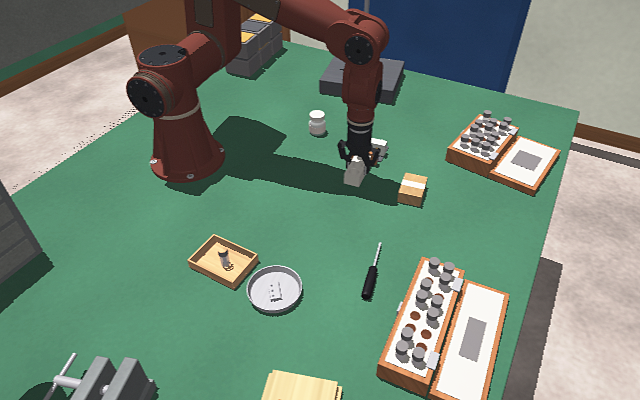

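View pics/w12.png

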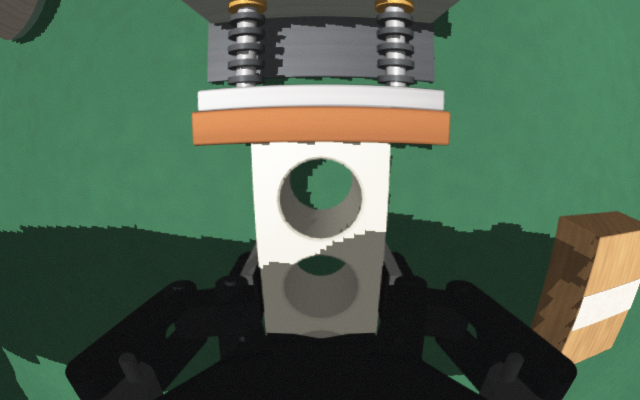

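The wrist view shows the rack end flush against the middle of the board (rack 252–391 px, board 193–449 px). The board is in about 12 mm, so the spring gives about 9.6 N. The scene view shows the tube standing in the tray at (225,258), the hinge in the dish at (275,290), and the bystanders where they were.

```bash
python3 -c "
from rig import *
print(sign_off())"
```

```text
the job is handed in; nothing more can be done
None
```

The job is handed in: the tube is standing in the tray and the hinge is in the dish. The rack is held square against the middle of the board, pushing at about 10 N: 9.6 N estimated from about 12 mm of board travel, 11.6 N at the wrist including bench friction.

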